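Chuck the countersink and pack away the spade bits

TASK

Set up the bench chuck for honing: turn its sleeve anticlockwise to open the jaws, stand the countersink bit shank down on the floor of the chuck, let go of it, and turn the sleeve clockwise until all three jaws hold it firmly and you feel the sleeve stop. Lay every spade bit on the cabinet top inside the wooden case, put the lid on and press it fully home on its stiff seat. Leave the other things on the cabinet as they are.

Things in the scene. Friction and masses are not known exactly. Their poses are not given: they have to be found in the camera images.
- chuck: fixed upright bench chuck: 100 x 100 x 10 mm base plate, round body, black ribbed sleeve on top; 85 mm tall. Origin: centre of the underside of the base; z up along the chuck axis
- chuck_floor (a point): centre of the flat floor of the chuck's bore, 35 mm above the cabinet top and 50 mm below the chuck's open mouth
- sleeve (a joint): turn of the sleeve, rad: 0 with the jaws fully open (37 mm across), growing as it turns clockwise seen from above, which closes the three jaws together by 2.5 mm each per rad; end stop at 3.3 (empty). On a 26 mm shank the jaws first touch near 2.2; the sleeve then stiffens sharply. At the start it stands closed, between 2.05 and 2.8. It is stiff (0.2 N m) and stays where it is left
- sleeve_grip (a point): on the chuck axis at a good gripping height of the sleeve, 75 mm above the cabinet top. The sleeve is a 56 mm diameter ring from 45 to 85 mm above the cabinet top, bore 40 mm
- jaw_a: first chuck jaw, a steel bar 9 mm wide and 44 mm tall; its body origin is under the chuck axis and slides with the jaw; the jaws are level with the sleeve's top
- jaw_b: second chuck jaw, same, 120 degrees on
- jaw_c: third chuck jaw, same, 240 degrees on
- countersink: loose steel countersink bit, 86 mm tall, standing shank down: shank 26 mm diameter and 52 mm long, flat foot; above it a dark head 34 mm diameter, straight from 52 to 75 mm, then a cone to its tip at 86 mm. Origin: centre of the foot; z along the bit towards the cone
- bit_stand: fixed wooden block 62 x 62 x 22 mm with a loose round socket (32 mm, 14 mm deep) in which the countersink stands at the start. Origin: centre of the underside
- case: fixed open wooden case 226 x 140 x 56 mm, walls and floor 8 mm, inside 210 x 124 mm. Origin: centre of the underside; x along the long side, z up
- seat (a joint): how far the lid seat of the case has been pressed down, 0 to 0.008 m. The seat is a pair of black rubber strips, 14 mm wide, inside the two short ends of the case, tops 48 mm above the case's underside when up and 40 mm when down; stiff (6 N), so that the lid's weight alone does not press it down; it stays down
- lid: loose wooden lid for the case, 200 x 114 x 12 mm, with an upright grip batten on top, 70 mm long (along x), 18 mm wide, 30 mm tall. It drops inside the case walls (5 mm play all round) and lies on the seat strips. Origin: centre of the underside; x along the long side, z up
- spade_a: loose steel spade bit lying flat, 140 mm long: a straight square stem 12 x 12 mm and, at the +x end, a flat paddle 45 mm long, 32 mm wide, 6 mm thick (its underside 3 mm above the stem's). Origin: under the middle of the length, at the underside of the stem; x along the bit towards the paddle, z up. The stem runs from x = -70 to 25 mm. May be absent.
- spade_b: loose steel spade bit lying flat, 128 mm long: a straight square stem 12 x 12 mm and, at the +x end, a flat paddle 45 mm long, 28 mm wide, 6 mm thick (its underside 3 mm above the stem's). Origin: under the middle of the length, at the underside of the stem; x along the bit towards the paddle, z up. The stem runs from x = -64 to 19 mm. May be absent.
- spade_c: loose steel spade bit lying flat, 116 mm long: a straight square stem 12 x 12 mm and, at the +x end, a flat paddle 45 mm long, 24 mm wide, 6 mm thick (its underside 3 mm above the stem's). Origin: under the middle of the length, at the underside of the stem; x along the bit towards the paddle, z up. The stem runs from x = -58 to 13 mm. May be absent.
- queen: bystander: loose black plastic chess queen, 97 mm tall, foot 42 mm; origin under its foot
- chapel: bystander: loose white resin chapel ruin, about 70 x 100 x 115 mm; origin under its base
- pot: bystander: loose green ceramic pot, 90 mm wide, 70 mm tall; origin under its base
- flashlight: bystander: loose aluminium flashlight lying on its side, 121 mm long, 33 mm thick; origin under its middle
- jar: bystander: loose glass jar, 56 mm diameter, 65 mm tall; origin under its base
- oil: bystander: loose oil can, 48 mm diameter, 100 mm tall; origin under its base
Things that resemble listed ones, but are neither listed nor needed, are in the scene too. Leave any orange look-alike of the chuck alone. What is shaped like the spade_c but red is not meant.

How it is judged:
On the way, in this order (a step that is already met when the one before it is completed fails the run):
1. the countersink stands upright on the floor of the opened chuck, let go and not yet gripped by the jaws (z of countersink in the frame of chuck_floor between -0.004 and 0.004 m and angle between countersink's own z axis and vertical below 0.2 rad and horizontal distance between countersink and chuck_floor below 0.012 m and contact force between the fingers and countersink below 0.2 N and not (contact force between each of jaw_a, jaw_b, jaw_c and countersink above 3 N)), for 0.2 s.
2. the sleeve has been turned until all three jaws grip the countersink's shank (z of countersink in the frame of chuck_floor between -0.004 and 0.004 m and angle between countersink's own z axis and vertical below 0.07 rad and horizontal distance between countersink and chuck_floor below 0.005 m and contact force between each of jaw_a, jaw_b, jaw_c and countersink above 3 N), for 0.2 s.
At the end, for the whole second after the job is handed in: countersink on the chuck floor (4 mm), on axis (5 mm), upright (4 degrees), each jaw pressing it over 3 N; every spade bit present inside the case, origin under 34 mm above its underside; lid level inside the case walls, pressed home (underside below 42.5 mm; home 40), at rest (all of step 2 and x of spade_a in the frame of case between -0.105 and 0.105 m and y of spade_a in the frame of case between -0.062 and 0.062 m and z of each of spade_a, spade_b, spade_c in the frame of case below 0.034 m and x of spade_b in the frame of case between -0.105 and 0.105 m and y of spade_b in the frame of case between -0.062 and 0.062 m and x of spade_c in the frame of case between -0.105 and 0.105 m and y of spade_c in the frame of case between -0.062 and 0.062 m and z of lid in the frame of case between 0.036 and 0.0425 m and angle between lid's own z axis and vertical below 0.04 rad and horizontal distance between lid and case below 0.012 m and linear speed of lid below 0.02 m/s); the robot touches nothing.
It fails at once if a bystander is moved more than 30 mm (distance of any of queen, chapel, pot, flashlight, jar, oil from where it was at the start of the episode above 0.03 m).
It fails at once if a bystander is tipped over (angle between any of queen, chapel, pot, flashlight, jar, oil's own z axis and vertical above 0.5 rad).
Of spade_a, spade_b, spade_c only 2 to 3 are there at a start; the rules pass over those that are not, and their reading is None.
At some moment in a run one of spade_a, spade_b, spade_c, lid may be knocked a few centimetres aside while the robot is not near it.
It also fails if it takes over 210 s, if anything falls off the work surface, if the arm or the gripper's body presses on something with over 40 N, if the wrist force passes 120 N, or if a joint passes its speed limit or range.

ROBOT

A 6-joint arm with a two-finger parallel gripper is mounted at the origin on the work surface. World frame = base frame: x ahead of the robot, y to its left, z up, the work surface at z = 0. Lengths are in m, angles in rad, forces in N, time in s.
With the tool pointing down it reaches from about 0.275 to 0.75 m from the base axis. Payload 10.2 kg.
Tool frame: the origin (TCP) lies at the very end of the fingers, on their centre line; the grasp point (between the pads) lies behind it (bot.pinch_z is the z of the grasp point in the tool frame, in m); z points along the fingers, y is the line along which they close (so a half turn about z gives the same grasp; the last joint's range is limited). The gripper opens to 85 mm and grips with 20 to 120 N. Pads are 22 mm wide; open, the fingers measure 114 mm over their backs; the gripper's body (76 mm by 85 mm) begins 54 mm behind the grasp point. The pads swing forward as they close: fully open they stand 13 mm farther back than shut.
Start: joints at [1.003, 0.313, 1.498, -0, 1.331, -0.223], TCP at [0.177, 0.494, 0.192] pointing down, gripper open.
Joint ranges: [-2.94, 2.94], [-0.97, 2.17], [0.19, 2.56], [-1.23, 4.37], [0.02, 3.11], [-2.88, 2.88]. Speed limits (rad/s): [2.39, 2.39, 3.01, 3.14, 3.14, 3.14].

INTERFACE

Orientations are given as a 3x3 rotation matrix whose columns are the frame's x, y, z axes.
In Python, from cell import bot, telemetry, cams, ticket gives the robot as it stands. Calls block until the motion is done:
- bot.move_ptp(position, orientation): joint-space move of the TCP to a pose.
- bot.move_l(position, orientation=None, vel=0.15, max_force=None): straight line of the TCP; orientation=None keeps the orientation; vel is the mean speed in m/s. With max_force (N) it stops when the force on the tool has changed by that much, and returns True; else False.
- bot.move_joints(angles): joint-space move.
- bot.command_gripper(opening, grip_force=None): opening from 0.0 (shut) to 1.0 (fully open); grip_force is the grip in N (None keeps the last); returns when the fingers have stopped.
- bot.wait(seconds).
- bot.solve_ik(position, orientation): joint angles nearest the present ones, or None.
- telemetry.observe(): the state.
- cams.read_camera(name): name is "scene" or "top"; returns a dict with "img" (384x512x3 uint8, red, green, blue), "camera_matrix" (3x3 intrinsics, pixels), "T" (4x4, takes a point from camera to world coordinates). Camera axes: x right, y down, z forward; pixel columns grow to the right and rows downward; lengths in m; the calibration is good to about 2 mm. A picture is of the moment at which its call begins. There is no depth.
A pose or a line that the arm cannot do raises bot.PlanningError and nothing moves.
- ticket.hand_in(): hands the job in; it is judged then, once.
The state is a dict: "time": time; "joints": joint angles; "qvel": joint speeds; "joint_torque": joint torques, N m; "tool_pos": TCP position; "ee_rot": TCP orientation; "ft_force": force on the tool from outside, world axes, zero at the start; "wrist_torque": the same for the moment, N m; "width": opening from 0.0 (shut) to 1.0 (fully open); "gripper_force": force on a finger pad.
Only numpy, scipy, OpenCV 4.12 (cv2) and the standard library are available. Lean on these libraries where they do the work, as an engineer would, in place of code of your own. Each camera call takes 0.05 s, during which the arm holds its last target. There are 200 camera calls.

## Working session

There is one attempt and no reset: what is moved stays moved. The work goes in short steps, each a Python script; the robot and the scene stay as the last script left them, time stands still between calls to the robot, and variables do not carry over. Pictures are saved under pics/ and viewed, at most 17 in all, crops included, and the job is handed in when it is done.

```bash
ls; mkdir -p pics
python3 - <<'E'
from cell import bot, telemetry, cams
import cv2,numpy as np
for n in("scene","top"):
    c=cams.read_camera(n); np.savez(f"pics/{n}0.npz",**c)
    cv2.imwrite(f"pics/{n}0.png",cv2.resize(c["img"][:,:,::-1],(800,600),interpolation=cv2.INTER_CUBIC))
    print(n,c["camera_matrix"].round(1).tolist(),c["T"].round(3).tolist())
print(bot.pinch_z, telemetry.observe())
E
```

```text
pics
scene [[370.2, 0.0, 263.1], [0.0, 370.2, 186.6], [0.0, 0.0, 1.0]] [[0.161, 0.672, -0.722, 1.281], [0.987, -0.098, 0.128, -0.054], [0.015, -0.734, -0.679, 0.779], [0.0, 0.0, 0.0, 1.0]]
top [[404.1, 0.0, 257.7], [0.0, 404.1, 194.0], [0.0, 0.0, 1.0]] [[-0.014, -0.991, 0.132, 0.34], [-1.0, 0.016, 0.012, 0.056], [-0.014, -0.131, -0.991, 1.421], [0.0, 0.0, 0.0, 1.0]]
-0.0187 {'time': 0.1, 'joints': array([ 1.00259077e+00,  3.13392553e-01,  1.49835791e+00, -2.53750587e-05,
        1.33102277e+00, -2.23391569e-01]), 'qvel': array([ 0.00077219, -0.00076014, -0.00197314,  0.00104673,  0.00040449,
       -0.00021448]), 'joint_torque': array([ 3.84452491e-03, -4.12896895e+01, -2.60141391e+01, -4.54117571e-05,
        3.07553244e-03, -4.17255956e-05]), 'tool_pos': array([0.17732035, 0.49384925, 0.19129431]), 'ee_rot': array([[-9.41140314e-01,  3.38015578e-01, -6.14517735e-04],
       [ 3.38016053e-01,  9.41139804e-01, -1.00833642e-03],
       [ 2.37513685e-04, -1.15670291e-03, -9.99999303e-01]]), 'ft_force': array([ 0.15269163,  0.4747523 , -0.38807797]), 'wrist_torque': array([0.05148503, 0.07123381, 0.00790206]), 'gripper_force': 0.0, 'width': 1.000656844687104}
```

View pics/top0.png

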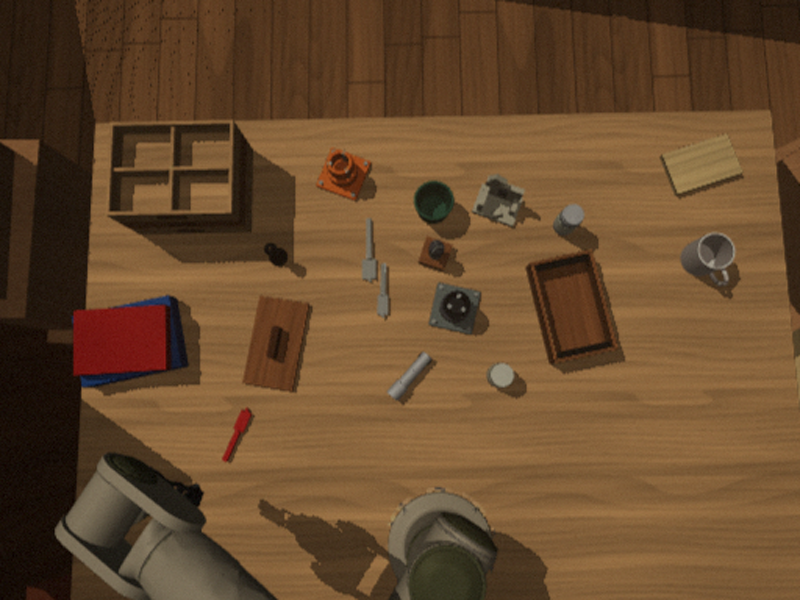

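View pics/scene0.png

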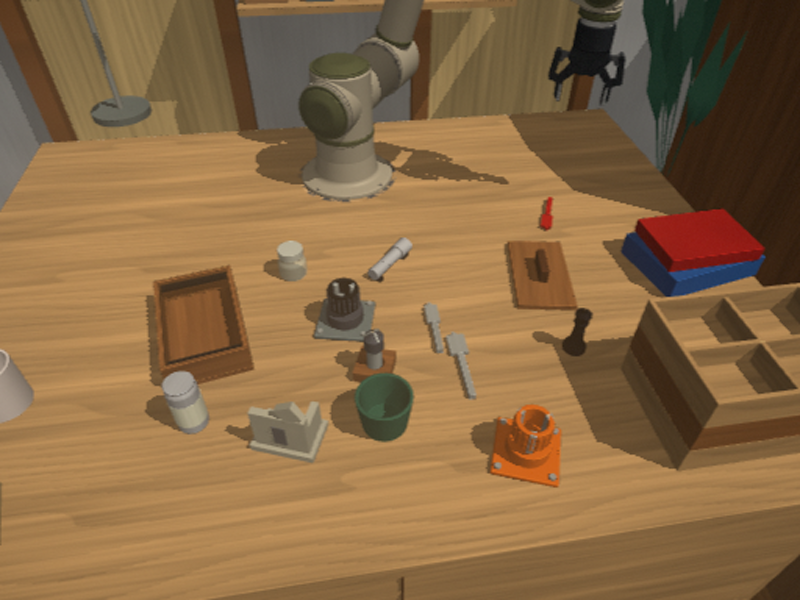

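Top view (800x600) shows:
- Grey chuck at (455,307). The orange look-alike at (343,172) is to be left alone.
- Countersink on its stand at (436,250), case at (574,305) and lid at (277,342).
- Spade bits at (370,250) and (384,292). The red one at (237,434) is not meant.

Next I'll enlarge the work area to confirm these and measure by colour.

```bash
cat > h.py <<'E'
import cv2,numpy as np
from cell import bot,telemetry,cams,ticket
def load(n): 
    d=np.load(f"pics/{n}.npz"); return {k:d[k] for k in d}
def w(c,px,z):
    """pixels (N,2) of camera c -> world points on plane z"""
    px=np.atleast_2d(px).astype(float)
    r=np.c_[px,np.ones(len(px))]@np.linalg.inv(c["camera_matrix"]).T@c["T"][:3,:3].T
    o=c["T"][:3,3]; return o+r*((z-o[2])/r[:,2])[:,None]
def p(c,X):
    X=np.atleast_2d(X); q=(X-c["T"][:3,3])@c["T"][:3,:3]@c["camera_matrix"].T; return q[:,:2]/q[:,2:]
E
python3 - <<'E'
from h import *
t=load("top0");s=load("scene0")
a=cv2.resize(t["img"][125:265,215:345],None,fx=4,fy=4,interpolation=cv2.INTER_CUBIC)
b=cv2.resize(s["img"][140:270,160:320],None,fx=2.3,fy=4*.575*1,interpolation=cv2.INTER_CUBIC)
cv2.imwrite("pics/a.png",cv2.resize(a,(520,560))[:,:,::-1]);
b=cv2.resize(s["img"][150:265,190:320],None,fx=5,fy=5,interpolation=cv2.INTER_CUBIC); cv2.imwrite("pics/b.png",b[:,:,::-1])
k=1.5625
for n,q,z in[("chuck",(456,303),.085),("cs",(437,245),.09),("case",(574,305),.056),("lid",(277,342),.01),("spA",(370,250),.01),("spB",(384,292),.01),("jar",(501,376),.065),("oil",(570,217),.1),("queen",(275,253),.05)]:
    print(n,w(t,np.array(q)/k,z).round(3))
hsv=cv2.cvtColor(t["img"],cv2.COLOR_RGB2HSV)
m=((hsv[...,1]<75)&(hsv[...,2]>40)).astype(np.uint8); 
cs,_=cv2.findContours(m,cv2.RETR_EXTERNAL,cv2.CHAIN_APPROX_NONE)
for c in cs:
    if cv2.contourArea(c)>60:
        r=cv2.minAreaRect(c); print(np.round(r[0],1),np.round(r[1],1),round(r[2]),w(t,r[0],.01).round(3)[0,:2])
E
```

```text
chuck [[ 0.516 -0.041  0.085]]
cs [[ 0.642 -0.003  0.09 ]]
case [[ 0.511 -0.299  0.056]]
lid [[0.444 0.357 0.01 ]]
spA [[0.651 0.146 0.01 ]]
spB [[0.554 0.115 0.01 ]]
jar [[ 0.36  -0.134  0.065]]
oil [[ 0.696 -0.289  0.1  ]]
queen [[0.639 0.355 0.05 ]]
[294.8 345. ] [42.8 17.1] 22 [ 0.015 -0.043]
[275.8 333.8] [35.  63.8] 66 [0.052 0.02 ]
[ 97.4 355.7] [126.3  61.5] 37 [-0.012  0.621]
[320.5 240. ] [14.8 14.8] 45 [ 0.363 -0.142]
[262.  240.5] [ 8.6 34.8] 43 [0.365 0.061]
[290.5 197. ] [27.7 27.6] 13 [ 0.515 -0.042]
[244.5 185.5] [33.  5.] 90 [0.559 0.12 ]
[454.1 162.7] [33.8 30.6] 24 [ 0.628 -0.623]
[236.  159.5] [39.  8.] 90 [0.653 0.149]
[363.3 140.2] [13.4 21.2] 45 [ 0.715 -0.306]
[318.1 130.7] [26.7 18.8] 19 [ 0.753 -0.147]
```

View pics/a.png

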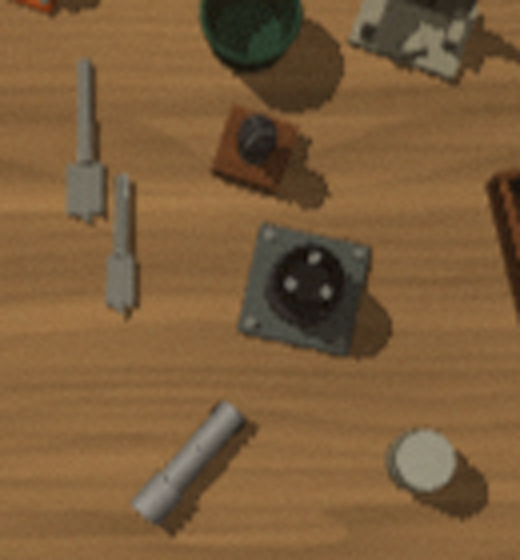

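View pics/b.png

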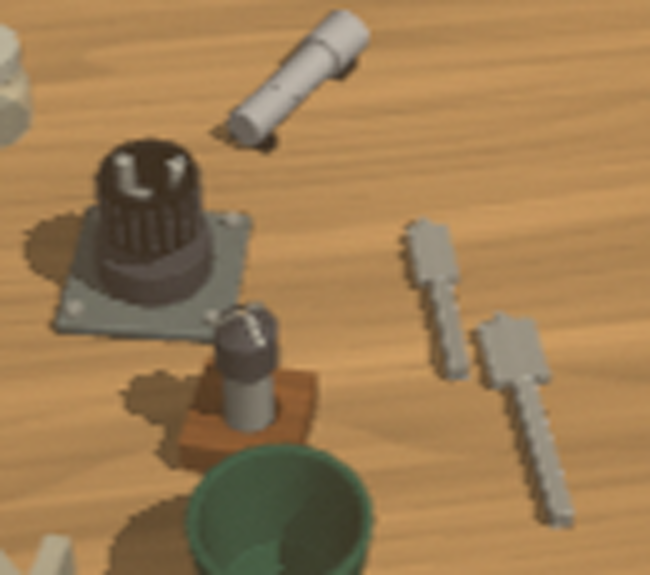

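Confirmed in the crops. The grey/black chuck, with its three closed jaws, is at (305,290). The countersink is in its wooden stand at (255,140), close to the green pot. The two grey steel spades are at (85,140) (long) and (122,245) (short), matching a and probably c; the red one is excluded by colour. Next I'll measure precisely.

```bash
cat >> h.py <<'E'
def hsv(c): return cv2.cvtColor(c["img"],cv2.COLOR_RGB2HSV).astype(int)
def big(m,box):
    """largest contour of mask inside box (x0,y0,x1,y1), full-image px"""
    x0,y0,x1,y1=box; n=np.zeros(m.shape,np.uint8); n[y0:y1,x0:x1]=m[y0:y1,x0:x1]
    cs,_=cv2.findContours(n,cv2.RETR_EXTERNAL,cv2.CHAIN_APPROX_NONE)
    return max(cs,key=cv2.contourArea)[:,0]
def rect(c,cnt,z):
    """min-area rectangle of contour cast on plane z: centre, (long,short), yaw of long side"""
    P=w(c,cnt,z)[:,:2]*1000; (cx,cy),(a,b),th=cv2.minAreaRect(P.astype(np.float32))
    if a<b: a,b,th=b,a,th+90
    th=(th+90)%180-90
    return np.array([cx,cy])/1000,(round(a,1),round(b,1)),np.radians(th)
E
python3 - <<'E'
from h import *
t=load("top0");s=load("scene0");k=1.5625
H=hsv(t);Hs=hsv(s)
pr=lambda H,x,y:H[int(y/k)-1:int(y/k)+2,int(x/k)-1:int(x/k)+2].mean((0,1)).round()
for n,x,y in[("lid",262,330),("caserim",533,290),("casefloor",574,305),("stand",445,262),("table",500,420),("plate",440,320),("sleeve",470,295),("head",436,243),("seat",570,262),("spade",370,268)]: print(n,pr(H,x,y))
for n,x,y in[("lid",530,270),("rim",155,300),("table",450,200),("stand",385,370),("sleeve",345,300),("head",374,340),("shank",374,358)]: print(n,pr(Hs,x,y))
a=t["img"][150:240,330:400]; cv2.imwrite("pics/case.png",cv2.resize(a,None,fx=6,fy=6,interpolation=cv2.INTER_CUBIC)[:,:,::-1])
E
```

```text
lid [ 12. 175. 103.]
caserim [ 13. 168.  58.]
casefloor [ 12. 175.  95.]
stand [ 12. 163.  60.]
table [ 16. 142. 130.]
plate [30. 35. 80.]
sleeve [29. 35. 76.]
head [15. 54. 60.]
seat [ 15. 131.  28.]
spade [ 22.  41. 118.]
lid [ 14. 160.  88.]
rim [ 14. 155. 132.]
table [ 16. 134. 169.]
stand [ 14. 160. 133.]
sleeve [15. 99. 66.]
head [ 14.  41. 105.]
shank [ 20.  43. 113.]
```

View pics/case.png

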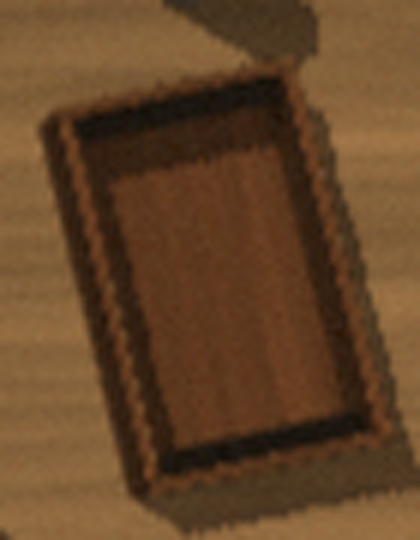

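```bash
cat >> h.py <<'E'
def wood(c): 
    H=hsv(c); return ((H[...,1]>152)&(H[...,0]<16)).astype(np.uint8)
E
python3 - <<'E'
from h import *
t=load("top0");s=load("scene0");k=1.5625
m=wood(t); m=cv2.morphologyEx(m,cv2.MORPH_CLOSE,np.ones((3,3)))
lid=big(m,(150,180,205,255)); print("lid",rect(t,lid,.012))
st=big(m,(262,146,295,175)); print("stand",rect(t,st,.022))
H=hsv(t)
pl=big(((H[...,1]<75)&(H[...,2]>30)).astype(np.uint8),(268,175,312,218)); print("plate",rect(t,pl,.01))
dk=big((H[...,2]<52).astype(np.uint8)*(H[...,1]<120).astype(np.uint8),(275,180,308,205)); e=cv2.minEnclosingCircle(dk); print("sleeve dark",e,w(t,e[0],.085))
hd=big(((H[...,1]<100)&(H[...,2]<110)).astype(np.uint8),(270,146,290,170)); e=cv2.minEnclosingCircle(hd); print("head",e,w(t,e[0],.075),cv2.boundingRect(hd))
# scene: shank+head mask
Hs=hsv(s); g=(Hs[...,1]<80).astype(np.uint8)
c=big(g,(225,205,255,240)); x,y,ww,hh=cv2.boundingRect(c); print("cs scene bbox",x,y,ww,hh)
# case corners (crop/6+offset)
A=lambda x,y:np.array([[x/6+330-.4,y/6+150-.4]])
TR=w(t,A(297,60),.056);BL=w(t,A(135,495),0);BR=w(t,A(391,434),.056);TL0=w(t,A(40,120),0)
print("case",(TR+BL)/2,"yaw",np.arctan2(*(TR-BR)[0,1::-1]),np.linalg.norm(TR-BR),np.arctan2(*(TL0-BL)[0,1::-1]),np.linalg.norm(TL0-BL),np.linalg.norm((TR-BL)[0,:2]),"exp diag",np.hypot(.226,.14))
# spades
g=((H[...,1]<75)&(H[...,2]>60)).astype(np.uint8)
for b in[(225,138,242,182),(236,165,252,206)]:
    q=big(g,b); print("spade",rect(t,q,.009), w(t,q.mean(0),.009))
for x in((.516,-.042,.085),(.516,-.042,.01),(.642,-.003,.094),(.642,-.003,.022)): print(x,p(t,x),p(s,x))
E
```

```text
lid (array([0.44277649, 0.35636603]), (202.5, 123.8), np.float64(-0.18195781831857388))
stand (array([ 0.63663397, -0.00733903]), (77.5, 67.9), np.float64(1.2501614520873352))
plate (array([ 0.51512018, -0.04177183]), (97.7, 97.3), np.float64(-0.23720709250308522))
sleeve dark ((293.5806579589844, 197.19354248046875), 11.621282577514648) [[ 0.5048414  -0.04667133  0.085     ]]
head ((278.5185241699219, 159.40740966796875), 5.6166768074035645) [[6.36215779e-01 2.87259151e-04 7.50000000e-02]] (275, 154, 9, 12)
cs scene bbox 225 205 20 31
case [[ 0.51142358 -0.29983483  0.028     ]] yaw 0.18861736451800484 0.2184090787922612 0.20484171620677288 0.22759401086692005 0.2609908691274084 exp diag 0.26584958153060917
spade (array([0.6535094 , 0.14913535]), (142.1, 28.5), np.float64(-0.008670719877079984)) [[0.6501585  0.14932012 0.009     ]]
spade (array([0.55900153, 0.11976179]), (118.1, 17.7), np.float64(-0.010949853137969796)) [[0.55881662 0.11876201 0.009     ]]
(0.516, -0.042, 0.085) [[292.09017564 193.89336873]] [[219.1976173  184.14378213]]
(0.516, -0.042, 0.01) [[290.58991345 196.69983878]] [[220.88557372 203.1743507 ]]
(0.642, -0.003, 0.094) [[279.6728709  156.47457322]] [[238.2000114  213.36078924]]
(0.642, -0.003, 0.022) [[278.85929315 161.03182811]] [[239.02988061 231.92689131]]
```

```bash
cat >> h.py <<'E'
def R(phi):
    c,s=np.cos(phi),np.sin(phi); return np.array([[-s,c,0],[c,s,0],[0,0,-1.]])
def q6(pos,phi):
    q=bot.solve_ik(np.array(pos,float),R(phi)); return q
def near(pos,phi):
    """phi or phi+-pi, whichever keeps joint 6 closest to 0"""
    c=[(abs(q[5]),f) for f in(phi-np.pi,phi,phi+np.pi) if (q:=q6(pos,f)) is not None]
    return min(c)[1]
def over(x,y,z,phi):
    """lift straight to z .24, travel, come down to z"""
    o=telemetry.observe(); a=o["tool_pos"]
    if a[2]<.235: bot.move_l([a[0],a[1],.24],vel=.25)
    bot.move_ptp([x,y,max(z,.24)],R(phi))
    if z<.24: bot.move_l([x,y,z],vel=.2)
def st(*k):
    o=telemetry.observe(); print(round(o["time"],1),"tcp",o["tool_pos"].round(4),"F",o["ft_force"].round(1),"M",o["wrist_torque"].round(2),"w",round(o["width"],3),"gf",round(o["gripper_force"],1),"j6",round(o["joints"][5],3)); return o
C=np.array([.515,-.042])
E
python3 - <<'E'
from h import *
for f in np.arange(-3,3.2,.5):
    q=q6([*C,.24],f); print(round(f,1), None if q is None else q.round(2))
E
```

```text
-3.0 [-0.31  0.26  1.44 -0.    1.44  2.69]
-2.5 [-0.31  0.26  1.44 -0.    1.44  2.19]
-2.0 [-0.31  0.26  1.44 -0.    1.44  1.69]
-1.5 [-0.31  0.26  1.44 -0.    1.44  1.19]
-1.0 [-0.31  0.26  1.44 -0.    1.44  0.69]
-0.5 [-0.31  0.26  1.44 -0.    1.44  0.19]
0.0 [-0.31  0.26  1.44 -0.    1.44 -0.31]
0.5 [-0.31  0.26  1.44 -0.    1.44 -0.81]
1.0 [-0.31  0.26  1.44 -0.    1.44 -1.31]
1.5 [-0.31  0.26  1.44 -0.    1.44 -1.81]
2.0 [-0.31  0.26  1.44 -0.    1.44 -2.31]
2.5 [-0.31  0.26  1.44 -0.    1.44 -2.81]
3.0 None
```

Run:
```python
from h import *
over(*C,.11,-1.9); st()
print("stop",bot.move_l([*C,.050],vel=.1,max_force=10)); st()
bot.command_gripper(.5,60); o=st(); M0=o["wrist_torque"][2]
q=np.array(o["joints"]); q0=q[5]
while q0-q[5]<2.9:
    q[5]-=.2; bot.move_joints(q); o=telemetry.observe(); d=o["wrist_torque"][2]-M0
    print(round(q0-q[5],2),round(o["joints"][5]-q[5],3),d.round(2),o["ft_force"].round(0))
    if abs(d)>.9: break
st()
```

```text
3.5 tcp [ 0.5156 -0.042   0.1111] F [ 1.4 -0.1  0.4] M [-0.02 -0.02 -0.02] w 1.001 gf 0.0 j6 1.592
stop False
4.2 tcp [ 0.5155 -0.0422  0.0507] F [0.8 0.8 0.3] M [-0.02 -0.03  0.02] w 1.0 gf 0.0 j6 1.592
4.7 tcp [ 0.515  -0.042   0.0501] F [ 0.3  0.4 -0.2] M [-0.01 -0.01  0.05] w 0.499 gf 0.0 j6 1.592
0.2 0.004 -0.05 [-0. -0.  0.]
0.4 0.006 -0.06 [-0.  0.  1.]
0.6 0.007 -0.0 [ 1. -1.  0.]
0.8 0.008 -0.07 [-1. -0.  1.]
1.0 0.008 -0.08 [-0.  0. -0.]
1.2 0.008 -0.04 [-0. -0.  1.]
1.4 0.008 -0.0 [ 0.  0. -1.]
1.6 0.008 -0.02 [ 0. -0.  0.]
1.8 0.008 -0.07 [ 1.  0. -0.]
2.0 0.008 -0.08 [ 0. -0.  1.]
2.2 0.008 -0.05 [-0.  1.  1.]
2.4 0.008 -0.06 [ 0. -1. -0.]
2.6 0.008 -0.08 [-0. -0.  0.]
2.8 0.008 0.0 [-0.  0.  0.]
3.0 0.008 -0.1 [-0.  1.  0.]
9.4 tcp [ 0.515  -0.042   0.0501] F [-0.1  0.7  0.3] M [ 0.06 -0.03 -0.05] w 0.498 gf 0.0 j6 -1.4
```

The fingers stopped at 0.5 without touching, so I'll go back and close all the way.

```bash
cat >> h.py <<'E'
def twist(sgn,total,lim,step=.2):
    o=telemetry.observe(); M0=o["wrist_torque"][2]; q=np.array(o["joints"]); q0=q[5]; out=[]
    while abs(q[5]-q0)<total-1e-6:
        q[5]+=sgn*step; bot.move_joints(q); o=telemetry.observe(); d=o["wrist_torque"][2]-M0
        out.append((round(abs(q[5]-q0),2),round(float(d),2)))
        if abs(d)>lim: break
    print(out); return st()
E
python3 - <<'E'
from h import *
q=np.array(telemetry.observe()["joints"]); q[5]=1.59; bot.move_joints(q)
bot.command_gripper(0,60); st()
if telemetry.observe()["gripper_force"]>5: twist(-1,2.8,.9)
E
```

```text
12.4 tcp [ 0.515  -0.042   0.0501] F [ 0.5 -0.5  0.2] M [-0.01 -0.06 -0.05] w -0.0 gf 0.0 j6 1.59
```

Run:
```python
from h import *
t=cams.read_camera("top");s=cams.read_camera("scene")
a=cv2.resize(t["img"][120:300,200:380],(400,400),interpolation=cv2.INTER_CUBIC)
b=cv2.resize(s["img"][70:250,150:330],(400,400),interpolation=cv2.INTER_CUBIC)
cv2.imwrite("pics/c.png",np.hstack([a,b])[:,:,::-1]); print(p(s,[.515,-.042,.05]),p(t,[.515,-.042,.05]))
```

```text
[[219.97877283 193.01303334]] [[291.37738383 195.53078204]]
```

View pics/c.png

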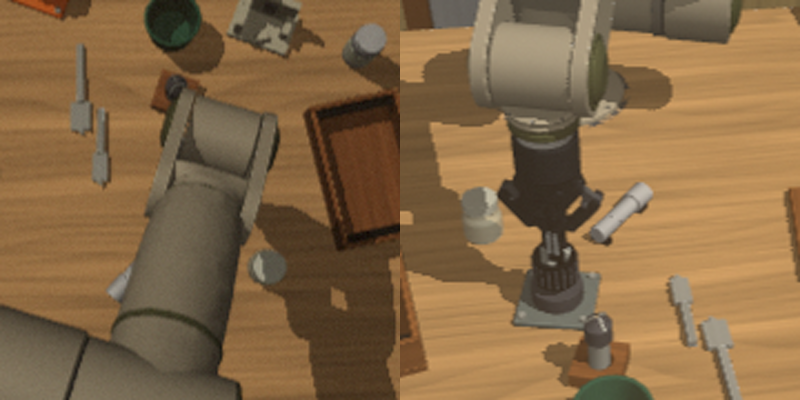

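Run:
```python
from h import *
s=cams.read_camera("scene");np.savez("pics/s1.npz",**s)
b=cv2.resize(s["img"][130:225,180:265],None,fx=6,fy=6,interpolation=cv2.INTER_CUBIC)
cv2.imwrite("pics/d.png",b[:,:,::-1])
st()
```

```text
12.5 tcp [ 0.515  -0.042   0.0501] F [-0.2 -0.4  1.1] M [-0.06 -0.03  0.  ] w 0.001 gf 0.0 j6 1.59
```

View pics/d.png

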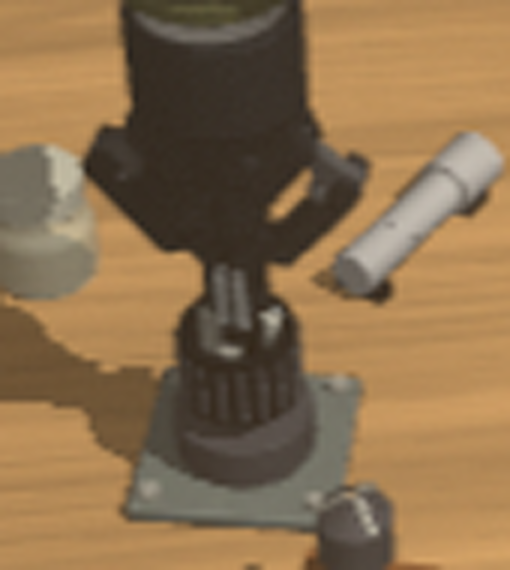

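The shut fingers appear to stand in the sleeve mouth between the jaws, near (230,320), with no force on them. I'll raise the tool and close at several heights to find where contact happens.

Run:
```python
from h import *
bot.move_l([*C,.13],vel=.15,max_force=15); st()
bot.command_gripper(1.0,20); st()
bot.move_l([*C,.05],vel=.15,max_force=10); st()
s=cams.read_camera("scene")
b=cv2.resize(s["img"][120:225,170:270],(400,420),interpolation=cv2.INTER_CUBIC)
bot.command_gripper(.55,20); st()
s=cams.read_camera("scene")
b2=cv2.resize(s["img"][120:225,170:270],(400,420),interpolation=cv2.INTER_CUBIC)
cv2.imwrite("pics/e.png",np.hstack([b,b2])[:,:,::-1])
```

```text
13.2 tcp [ 0.5145 -0.0419  0.1291] F [ 0.5 -0.2 -0.2] M [-0.02  0.04 -0.05] w -0.001 gf 0.0 j6 1.59
14.0 tcp [ 0.515 -0.042  0.13 ] F [-0.1  0.2 -0.5] M [0.03 0.04 0.03] w 0.998 gf 0.0 j6 1.59
14.7 tcp [ 0.5155 -0.0422  0.0507] F [-0.5 -0.2  0.4] M [ 0.01 -0.02  0.  ] w 0.996 gf 0.0 j6 1.59
15.2 tcp [ 0.515  -0.042   0.0501] F [ 1.  -0.7 -0. ] M [-0.01 -0.03 -0.01] w 0.549 gf 0.0 j6 1.59
```

View pics/e.png

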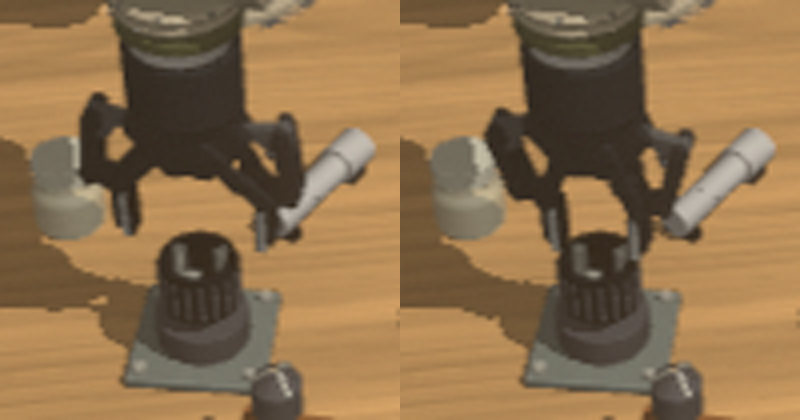

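Run:
```python
from h import *
s=load("scene0"); t=load("top0")
print("start tcp",p(s,[.1773,.4938,.1913]),p(s,[.1773,.4938,.2043]),"seen about (372,63)")
for z in(.05,.056,.063,.075,.085,.1): print(z,p(s,[.515,-.042,z])[0].round(1),p(s,[.475,-.042,z])[0].round(1))
print("base",p(s,[0,0,0]),p(t,[0,0,0]))
```

```text
start tcp [[366.64648625  79.89402889]] [[367.43114426  76.33875006]] seen about (372,63)
0.05 [220. 193.] [218.9 183.6]
0.056 [219.8 191.5] [218.8 182.1]
0.063 [219.7 189.7] [218.6 180.3]
0.075 [219.4 186.5] [218.4 177.2]
0.085 [219.2 183.9] [218.1 174.5]
0.1 [218.8 179.9] [217.8 170.5]
base [[221.47930041 111.74077446]] [[281.77894365 348.99132078]]
```

Both the start pose and this picture show the real fingertips roughly 8–13 px higher than the reported TCP projects. I'll touch the bare table with shut fingers to calibrate height.

Run:
```python
from h import *
bot.move_l([*C,.15],vel=.25)
over(.44,.21,.08,0.); bot.command_gripper(0,60)
s=cams.read_camera("scene"); b=cv2.resize(s["img"][60:260,180:400],(660,600),interpolation=cv2.INTER_CUBIC); cv2.imwrite("pics/f.png",b[:,:,::-1])
st(); print(p(s,[.44,.21,.08]),p(s,[.44,.21,.11]))
for z in(.02,0,-.03,-.05):
    try: r=bot.move_l([.44,.21,z],vel=.04,max_force=6)
    except bot.PlanningError as e: print(z,e); break
    print(z,r); st()
    if r: break
```

```text
19.1 tcp [0.44   0.21   0.0801] F [0.5 0.4 0.3] M [ 0.02 -0.01 -0.02] w -0.004 gf 0.0 j6 0.204
[[301.15584471 160.40690612]] [[302.01648664 152.48670366]]
0.02 False
20.7 tcp [0.4401 0.21   0.0202] F [ 0.4 -0.6 -0.3] M [-0.05 -0.02  0.02] w 0.001 gf 0.0 j6 0.204
0 False
21.4 tcp [ 0.44  0.21 -0.  ] F [ 0.4 -0.3 -0.4] M [-0.01 -0.06 -0.04] w 0.004 gf 0.0 j6 0.204
-0.03 False
22.3 tcp [ 0.4401  0.21   -0.0299] F [-0.  -0.3 -0.2] M [-0.02 -0.01 -0.04] w 0.001 gf 0.0 j6 0.204
-0.05 True
22.6 tcp [ 0.4405  0.2101 -0.0395] F [-1.8 -1.7  9. ] M [-0.16  0.46  0.02] w -0.004 gf 4.6 j6 0.204
```

View pics/f.png

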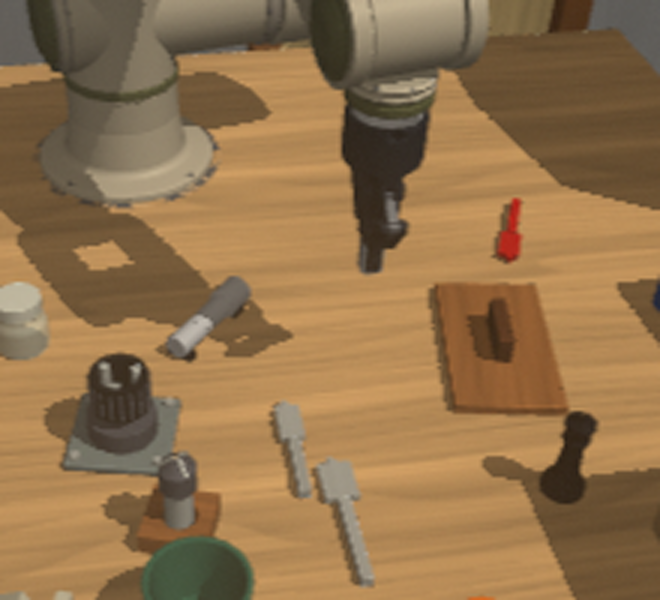

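The table is met at reported z ≈ −0.039, so the real fingertips are about 38 mm above the reported TCP. I'll correct for that everywhere, then find the sleeve centre by light gripping at two yaws.

```bash
cat >> h.py <<'E'
DZ=-.038   # reported z = real z + DZ
def lin(x,y,z,phi=None,**k): return bot.move_l([x,y,z+DZ],None if phi is None else R(phi),**k)
def over(x,y,z,phi,top=.22):
    a=telemetry.observe()["tool_pos"]
    if a[2]-DZ<top-.005: lin(a[0],a[1],top,vel=.3)
    bot.move_ptp([x,y,top+DZ],R(phi))
    return lin(x,y,z,vel=.2,max_force=15) if z<top else False
E
python3 - <<'E'
from h import *
a=telemetry.observe()["tool_pos"]; bot.move_l([a[0],a[1],.05],vel=.2)
bot.command_gripper(1)
for f in(-.3,-1.9):
    print(over(*C,.09,f)); st()
    print(lin(*C,.05,vel=.08,max_force=8)); b=st()["ft_force"]
    bot.command_gripper(0,25); bot.wait(.3); o=st(); d=o["ft_force"]-b
    print("along y",d@R(f)[:,1],"x",d@R(f)[:,0])
    if f==-.3: bot.command_gripper(1)
E
```

```text
False
26.4 tcp [ 0.5157 -0.0417  0.053 ] F [ 0.1  0.4 -0.1] M [-0.03 -0.04 -0.04] w 1.003 gf 0.0 j6 -0.008
False
27.1 tcp [ 0.5153 -0.0421  0.0124] F [-0.9 -0.3  0.6] M [ 0.04 -0.03  0.03] w 1.002 gf 0.0 j6 -0.008
27.7 tcp [ 0.5161 -0.0423  0.0129] F [ 2.4 -0.8  6.2] M [-0.09 -0.5   0.05] w 0.659 gf 26.7 j6 -0.008
along y 3.331365091533422 x 0.49616904388329475
False
31.1 tcp [ 0.5156 -0.0422  0.053 ] F [-0.8  0.7  0.4] M [ 0.   -0.03 -0.06] w 1.001 gf 0.0 j6 1.591
False
31.7 tcp [ 0.5153 -0.0421  0.0124] F [ 0.1 -0.2 -0.1] M [-0.02  0.01 -0.05] w 1.001 gf 0.0 j6 1.592
32.4 tcp [ 0.5149 -0.0435  0.0129] F [-6.  -7.6  8.1] M [-1.38  1.03  0.11] w 0.644 gf 26.5 j6 1.591
along y 8.920886492942344 x -3.3842117465750157
```

Run:
```python
from h import *
for x,y in((.516,-.045),(.516,-.0475)):
    bot.move_l([x,y,.012],vel=.02); bot.wait(.2); o=st(); print((o["ft_force"]@R(-1.9)).round(1))
    if o["ft_force"][1]>-1: break
bot.command_gripper(0,60); st()
twist(-1,2.8,.9)
```

```text
33.0 tcp [ 0.5149 -0.0435  0.0128] F [-8.9  8.8 12.8] M [1.32 1.29 0.07] w 0.645 gf 24.6 j6 1.587
[-11.2  -5.4 -12.8]
33.2 tcp [ 0.5149 -0.0435  0.013 ] F [-9.3  9.1 14.9] M [1.26 1.4  0.06] w 0.634 gf 60.4 j6 1.586
[(np.float64(0.2), 0.11), (np.float64(0.4), 0.08), (np.float64(0.6), 0.12), (np.float64(0.8), 0.16), (np.float64(1.0), 0.12), (np.float64(1.2), 0.12), (np.float64(1.4), 0.1), (np.float64(1.6), 0.14), (np.float64(1.8), 0.17), (np.float64(2.0), 0.19), (np.float64(2.2), 0.14), (np.float64(2.4), -0.69), (np.float64(2.6), 0.32), (np.float64(2.8), 0.37)]
37.5 tcp [ 0.5153 -0.0438  0.0136] F [-2.2 -3.5  5.8] M [-0.35  0.46  0.43] w 0.632 gf 105.5 j6 -1.207
```

```bash
sed -i 's/^C=.*/C=np.array([.515,-.0437])/' h.py
python3 - <<'E'
from h import *
bot.command_gripper(1); lin(*C,.13,vel=.2)
a=telemetry.observe()["tool_pos"]; lin(a[0],a[1],.22,vel=.3)
bot.move_ptp([.44,.2,.22+DZ],R(0))
t=cams.read_camera("top");s=cams.read_camera("scene");np.savez("pics/t2.npz",**t);np.savez("pics/s2.npz",**s);st()
a=cv2.resize(t["img"][130:220,260:330],(400,514),interpolation=cv2.INTER_CUBIC)
b=cv2.resize(s["img"][160:250,195:265],(400,514),interpolation=cv2.INTER_CUBIC)
cv2.imwrite("pics/g.png",np.hstack([a,b])[:,:,::-1])
for z in(.075,.083,.094): print(z,p(t,[.638,-.002,z]),p(s,[.638,-.002,z]))
E
```

```text
40.3 tcp [0.4402 0.1994 0.1816] F [ 0.9  0.4 -0.8] M [-0.02  0.    0.02] w 0.998 gf 0.0 j6 0.183
0.075 [[279.18084183 158.88125703]] [[238.64009654 217.25843137]]
0.083 [[279.27241934 158.36625583]] [[238.54666975 215.13402055]]
0.094 [[279.40008975 157.64828021]] [[238.4164378  212.17270564]]
```

View pics/g.png

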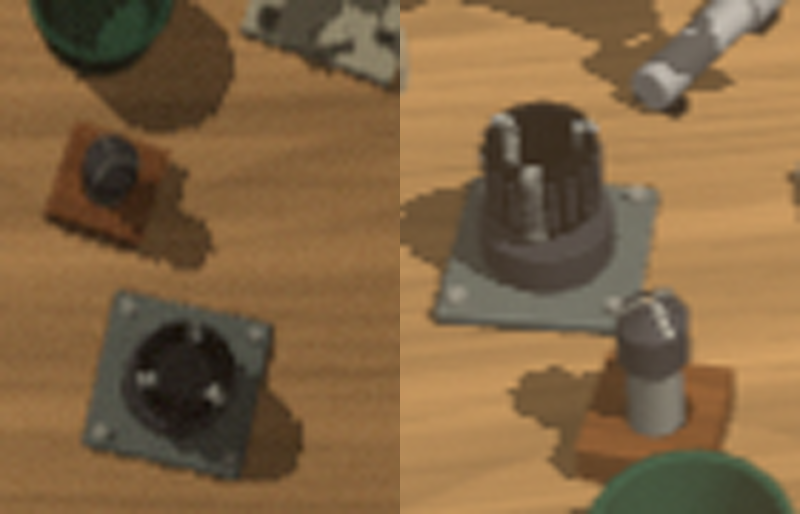

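Picture: the jaws now stand wide open at left (180,375) and the countersink is upright in its stand at (110,170) on the left and (652,340) on the right. Next I'll grasp it by the head and carry it over the chuck.

Run:
```python
from h import *
B=(.636,-.001)
f=near([*B,.2+DZ],np.pi/2); print(f)
print(over(*B,.105,f)); print(lin(*B,.060,vel=.08,max_force=8)); b=st()
bot.command_gripper(0,50); st()
lin(*B,.13,vel=.1); st()
a=.22
lin(*B,a,vel=.2)
bot.move_ptp([*C,a+DZ],R(f)); lin(*C,.165,vel=.15); st()
t=cams.read_camera("top");s=cams.read_camera("scene");np.savez("pics/s3.npz",**s)
b=cv2.resize(s["img"][110:230,180:270],(450,600),interpolation=cv2.INTER_CUBIC)
cv2.imwrite("pics/i.png",b[:,:,::-1])
for X in((*C,.085),(*C,.165-.054),(*C,.165)): print(p(s,X))
```

```text
-1.5707963267948966
False
False
42.8 tcp [ 0.6362 -0.0011  0.0222] F [-0.2 -0.3  1.5] M [-0.04 -0.01  0.05] w 1.001 gf 0.0 j6 1.385
43.3 tcp [ 0.6363 -0.0012  0.0225] F [-0.5 -1.2  3.5] M [-0.12  0.1  -0.02] w 0.381 gf 49.7 j6 1.385
44.2 tcp [ 0.6355 -0.0009  0.0911] F [-0.  -0.1 -3.5] M [-0.01  0.03  0.01] w 0.381 gf 49.7 j6 1.385
45.9 tcp [ 0.5156 -0.0436  0.1272] F [-0.  -0.6 -1.6] M [0.01 0.01 0.  ] w 0.38 gf 49.8 j6 1.259
[[218.55616045 183.96263381]]
[[217.92025968 176.9167456 ]]
[[216.52569922 161.46477942]]
```

View pics/i.png

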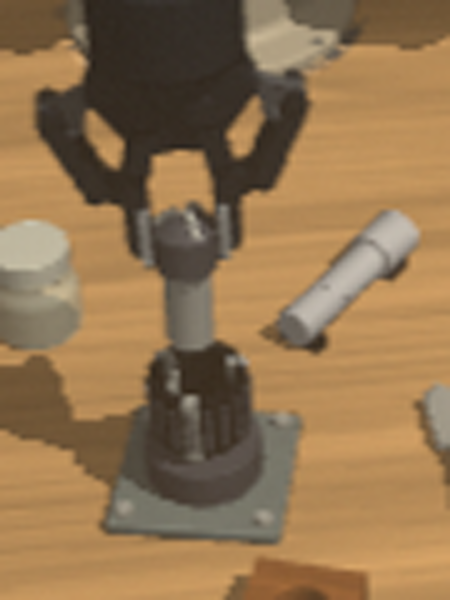

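The bit is held upright, with its shank at (190,315) directly over the open mouth at (200,375). Lowering it to the floor by force.

Run:
```python
from h import *
print(lin(*C,.096,vel=.08,max_force=8)); st()
print(lin(*C,.082,vel=.02,max_force=6)); st()
```

```text
False
47.0 tcp [ 0.5154 -0.0438  0.0585] F [-0.2 -0.6 -3.2] M [ 0.01 -0.01  0.02] w 0.375 gf 49.8 j6 1.259
True
47.5 tcp [ 0.5152 -0.0438  0.0495] F [ 0.4 -0.4  5. ] M [ 0.03  0.11 -0.01] w 0.381 gf 50.5 j6 1.259
```

Run:
```python
from h import *
bot.command_gripper(1.0); bot.wait(.4)
lin(*C,.19,vel=.2)
q=np.array(telemetry.observe()["joints"]); q[5]=-1.2; bot.move_joints(q)
print(lin(*C,.055,vel=.12,max_force=6)); st()
bot.command_gripper(0,110); st()
twist(1,1.8,.7); twist(1,1.2,.7,.05)
```

```text
False
52.5 tcp [ 0.5154 -0.0438  0.0176] F [-0.6  0.  -0.2] M [-0.01 -0.05  0.01] w 0.998 gf 0.0 j6 -1.2
52.9 tcp [ 0.5153 -0.0438  0.0182] F [-6.6 -1.4 12.3] M [0.53 0.28 0.06] w 0.627 gf 115.5 j6 -1.2
[(np.float64(0.2), -0.46), (np.float64(0.4), -0.33), (np.float64(0.6), -0.25), (np.float64(0.8), -0.27), (np.float64(1.0), -0.26), (np.float64(1.2), -0.27), (np.float64(1.4), -0.27), (np.float64(1.6), -0.28), (np.float64(1.8), -0.27)]
55.7 tcp [ 0.5154 -0.0437  0.0183] F [0.7 5.5 1.9] M [ 0.48 -0.39 -0.21] w 0.619 gf 114.8 j6 0.594
[(np.float64(0.05), 0.13), (np.float64(0.1), 0.02), (np.float64(0.15), 0.01), (np.float64(0.2), -0.0), (np.float64(0.25), 0.02), (np.float64(0.3), -0.0), (np.float64(0.35), 0.04), (np.float64(0.4), 0.01), (np.float64(0.45), 0.09), (np.float64(0.5), 0.15), (np.float64(0.55), 0.24), (np.float64(0.6), 0.33), (np.float64(0.65), 0.42), (np.float64(0.7), 0.53), (np.float64(0.75), 0.58), (np.float64(0.8), 0.69), (np.float64(0.85), 0.78)]
59.9 tcp [ 0.5154 -0.0437  0.0183] F [-1.   4.4  3.7] M [ 0.49 -0.    0.57] w 0.617 gf 115.9 j6 1.443
```

The torque ramps steadily from 2.2 rad, which is the jaws on the shank. I'll tighten slightly more, then release and look.

Run:
```python
from h import *
twist(1,.3,.35,.05)
bot.command_gripper(1.0); lin(*C,.22,vel=.2)
bot.move_ptp([.44,.2,.22+DZ],R(0))
t=cams.read_camera("top");s=cams.read_camera("scene");np.savez("pics/t4.npz",**t);np.savez("pics/s4.npz",**s);st()
a=cv2.resize(t["img"][110:250,140:400],(780,420),interpolation=cv2.INTER_CUBIC)
b=cv2.resize(s["img"][150:225,190:250],(140,175),interpolation=cv2.INTER_CUBIC)
a[:175,:140]=b
cv2.imwrite("pics/j.png",a[:,:,::-1])
m=cv2.morphologyEx(wood(t),cv2.MORPH_CLOSE,np.ones((3,3)))
lid=big(m,(140,170,215,265)); print("lid",rect(t,lid,.012))
H=hsv(t); g=((H[...,1]<75)&(H[...,2]>60)).astype(np.uint8)
for b in[(225,138,242,182),(236,165,252,206)]:
    q=big(g,b); print("spade",rect(t,q,.009))
```

```text
[(np.float64(0.05), 0.12), (np.float64(0.1), 0.16), (np.float64(0.15), 0.29), (np.float64(0.2), 0.38)]
60.9 tcp [ 0.5154 -0.0437  0.0183] F [0.2 5.6 3.7] M [0.49 0.01 0.95] w 0.622 gf 116.4 j6 1.64
63.7 tcp [0.4403 0.1995 0.1818] F [ 0.1  0.1 -0.2] M [-0.01 -0.04  0.03] w 1.002 gf 0.0 j6 0.184
lid (array([0.44508698, 0.40221112]), (209.4, 72.4), np.float64(0.0652768663146083))
spade (array([0.65351001, 0.14920741]), (142.1, 28.5), np.float64(-0.006069610440399591))
spade (array([0.53723987, 0.10588328]), (96.3, 17.6), np.float64(-0.01062468116887112))
```

View pics/j.png

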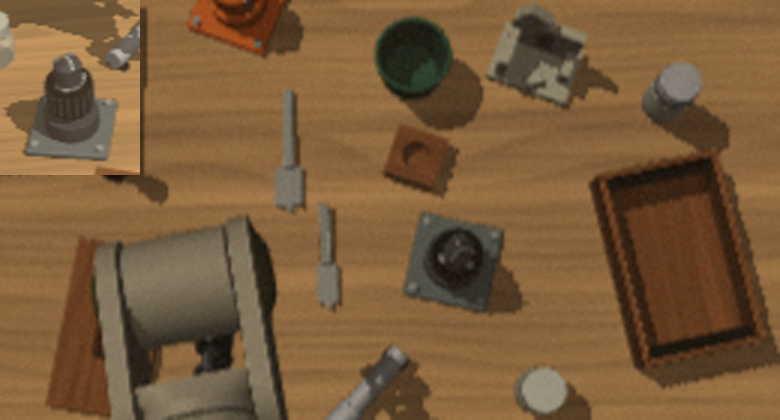

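Picture: the countersink stands gripped at (457,255). The short spade has been knocked toward the robot and is now at (327,255). The lid is half hidden by the arm. Re-measuring the spade and case, then placing both spades.

Run:
```python
from h import *
t=load("t4"); H=hsv(t); g=((H[...,1]<75)&(H[...,2]>60)).astype(np.uint8)
for b in[(225,138,242,182),(240,172,258,222)]:
    q=big(g,b); print("spade",rect(t,q,.009),q.min(0),q.max(0))
    P=w(t,q,.009)[:,:2]; 
    for lo,hi in((0,.5),(.75,1)):
        xs=P[:,0]; u=(xs-xs.min())/np.ptp(xs); k=(u>lo)&(u<hi) ; print("   u",lo,hi,"x",xs[k].mean().round(4),"ymid",((P[k,1].max()+P[k,1].min())/2).round(4),"wid",np.ptp(P[k,1]).round(4))
m=cv2.morphologyEx(((H[...,1]>150)&(H[...,0]<16)|(H[...,2]<42)).astype(np.uint8),cv2.MORPH_OPEN,np.ones((3,3)))
cs=big(m,(330,150,402,240)); ap=cv2.approxPolyDP(cv2.convexHull(cs.reshape(-1,1,2)),4,True)[:,0]; print(ap.tolist())
d=(H[...,2]<36).astype(np.uint8); d[:150]=0;d[240:]=0;d[:,:338]=0;d[:,398:]=0
n,l,s,c=cv2.connectedComponentsWithStats(d)
for i in range(1,n):
    if s[i,4]>15: print(s[i],c[i],w(t,c[i],.048))
```

```text
spade (array([0.65351001, 0.14920741]), (142.1, 28.5), np.float64(-0.006069610440399591)) [232 140] [240 179]
   u 0 0.5 x 0.6164 ymid 0.1495 wid 0.0287
   u 0.75 1 x 0.7071 ymid 0.1488 wid 0.0074
spade (array([0.52489691, 0.10427694]), (121.0, 21.1), np.float64(-0.01062468116887112)) [246 178] [252 212]
   u 0 0.5 x 0.4953 ymid 0.1048 wid 0.0213
   u 0.75 1 x 0.571 ymid 0.1089 wid 0.0106
[[378, 160], [395, 223], [351, 231], [339, 168]]
[343 163  34  11 130] [359.26153846 167.78461538] [[ 0.60783288 -0.27823052  0.048     ]]
[357 219  34  10  97] [373.28865979 223.4742268 ] [[ 0.41550154 -0.31643075  0.048     ]]
```

```bash
cat >> h.py <<'E'
K=np.array([.5117,-.2985]); KY=.196
def kc(x,y): return K+np.array([[np.cos(KY),-np.sin(KY)],[np.sin(KY),np.cos(KY)]])@[x,y]
def spade(g,yaw,dst):
    f=near([*g,.1],yaw+np.pi/2); bot.command_gripper(.6)
    print(over(*g,.03,f)); print(lin(*g,.004,vel=.06,max_force=6)); st()
    bot.command_gripper(0,60); st(); lin(*g,.06,vel=.1); o=st()
    if o["width"]<.06: print("MISSED"); return
    d=kc(*dst); fd=KY+np.pi/2; fd=min((fd-np.pi,fd,fd-2*np.pi),key=lambda v:abs(v-f))
    print(over(*d,.05,fd)); print("floor",lin(*d,.0125,vel=.05,max_force=6)); st()
    bot.command_gripper(.3); lin(*d,.1,vel=.15)
E
python3 - <<'E'
from h import *
spade((.6485,.149),-.005,(0,.028))
spade((.524,.1065),.05,(0,-.028))
bot.move_joints([1.003, 0.313, 1.498, 0, 1.331, -0.223]); bot.command_gripper(1)
t=cams.read_camera("top");np.savez("pics/t5.npz",**t);st()
a=cv2.resize(t["img"][110:260,140:400],(780,450),interpolation=cv2.INTER_CUBIC); cv2.imwrite("pics/k.png",a[:,:,::-1])
E
```

```text
False
False
67.3 tcp [ 0.6485  0.149  -0.0341] F [-0.8 -0.2  1.1] M [ 0.    0.   -0.01] w 0.602 gf 0.0 j6 -1.516
67.8 tcp [ 0.6488  0.1491 -0.0335] F [-0.7  1.6  4.3] M [ 0.07  0.14 -0.06] w 0.11 gf 59.1 j6 -1.516
68.5 tcp [0.648  0.149  0.0213] F [ 0.2 -0.8 -0.8] M [-0.06 -0.01  0.01] w 0.115 gf 58.6 j6 -1.516
False
floor True
72.5 tcp [ 0.5057 -0.2707 -0.0255] F [-1.1  0.4  3.9] M [0.11 0.22 0.1 ] w 0.112 gf 59.3 j6 -2.462
False
False
79.5 tcp [ 0.524   0.1065 -0.0341] F [-0.2 -0.9  0.8] M [ 0.04  0.03 -0.01] w 0.597 gf 0.0 j6 1.502
79.9 tcp [ 0.5244  0.1066 -0.0334] F [-0.5  0.7  6.3] M [ 0.1   0.12 -0.01] w 0.11 gf 61.0 j6 1.502
80.7 tcp [0.5235 0.1065 0.0214] F [-0.1 -0.3 -0.9] M [ 0.05 -0.01  0.07] w 0.112 gf 60.7 j6 1.502
False
floor True
84.7 tcp [ 0.5168 -0.3255 -0.0254] F [0.1 1.3 4.3] M [ 0.15  0.07 -0.  ] w 0.115 gf 62.5 j6 0.621
89.5 tcp [0.1772 0.4941 0.1916] F [ 0.1  0.6 -0.4] M [-0.01  0.04  0.02] w 1.002 gf 0.0 j6 -0.223
```

View pics/k.png

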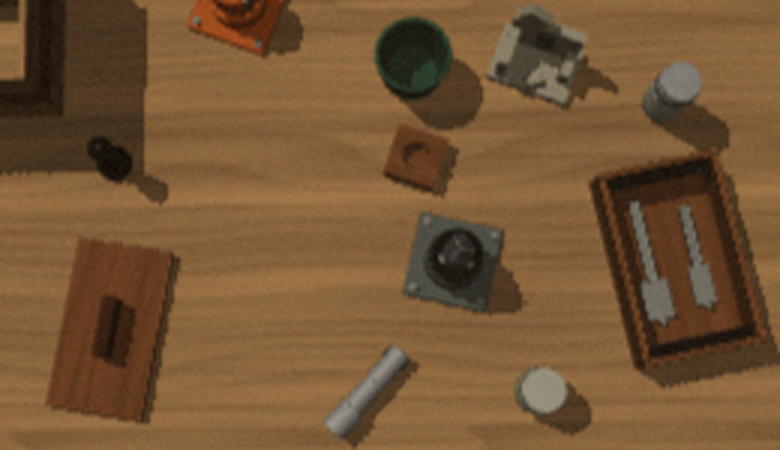

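Picture: both spades lie inside the case at (650,265) and (700,255). The lid is at (113,330) with its batten in the middle. Now measuring and grasping the lid.

Run:
```python
from h import *
t=load("t5"); H=hsv(t)
for v in(60,70,80):
    m=cv2.morphologyEx(((H[...,1]>152)&(H[...,0]<16)&(H[...,2]>v)).astype(np.uint8),cv2.MORPH_CLOSE,np.ones((3,3)))
    q=big(m,(145,170,215,265)); print(v,rect(t,q,.012))
    hull=cv2.convexHull(q.reshape(-1,1,2)); M=cv2.moments(hull); print("  hull c",w(t,[M["m10"]/M["m00"],M["m01"]/M["m00"]],.012))
d=big(((H[...,2]<58)).astype(np.uint8),(170,206,188,234)); print("batten",rect(t,d,.04))
```

```text
60 (array([0.44208197, 0.35731735]), (203.8, 121.9), np.float64(-0.1739201318326057))
  hull c [[0.44136497 0.35756548 0.012     ]]
70 (array([0.44208197, 0.35731735]), (203.8, 121.9), np.float64(-0.1739201318326057))
  hull c [[0.44085564 0.3585909  0.012     ]]
80 (array([0.44317621, 0.36167102]), (204.0, 113.4), np.float64(-0.18618851602627376))
  hull c [[0.44222929 0.36123583 0.012     ]]
batten (array([0.43741827, 0.34782819]), (71.0, 37.5), np.float64(-0.15637962078696233))
```

Run:
```python
from h import *
g=(.4425,.361); y=-.186
f=near([*g,.1],y+np.pi/2); bot.command_gripper(.7)
print(over(*g,.06,f)); print(lin(*g,.016,vel=.06,max_force=6)); st()
bot.command_gripper(0,60); bot.wait(.2); st(); lin(*g,.07,vel=.1); st()
t=cams.read_camera("scene");
lin(*g,.2,vel=.2)
fd=min((KY+np.pi/2+k*np.pi for k in(-2,-1,0)),key=lambda v:abs(v-f)); print(f,fd)
print(over(*K,.12,fd,top=.2)); st()
s=cams.read_camera("scene"); np.savez("pics/s6.npz",**s)
a=cv2.resize(s["img"][90:260,70:190],(424,600),interpolation=cv2.INTER_CUBIC); cv2.imwrite("pics/l.png",a[:,:,::-1])
```

```text
False
False
92.8 tcp [ 0.4427  0.3611 -0.0217] F [-0.1  0.   1. ] M [-0.   -0.03  0.01] w 0.704 gf 0.0 j6 -0.906
93.5 tcp [ 0.4427  0.3611 -0.0216] F [-0.2 -1.8  5.3] M [-0.12  0.18  0.  ] w 0.195 gf 60.8 j6 -0.906
94.2 tcp [0.4421 0.3608 0.0313] F [-0.4 -0.4 -2.5] M [-0.02  0.04  0.06] w 0.198 gf 59.8 j6 -0.906
1.3847963267948966 1.7667963267948965
False
98.0 tcp [ 0.5123 -0.2986  0.083 ] F [ 0.3 -0.3 -0.8] M [-0.01 -0.   -0.02] w 0.197 gf 59.7 j6 -2.492
```

View pics/l.png

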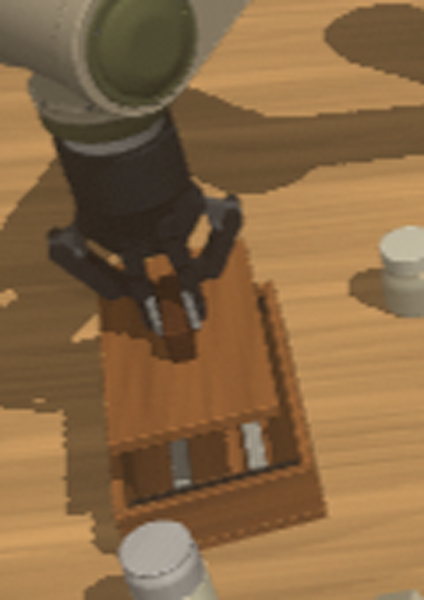

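Run:
```python
from h import *
s=load("s6"); f=lambda x,y:np.array([x/3.533+70-.36,y/3.533+90-.36])
for n,x,y,z in(("lidR",280,411,.114),("lidL",110,446,.114)):
    P=w(s,f(x,y),z)[0,:2]-K; c,q=np.cos(KY),np.sin(KY); print(n,(P@np.array([[c,-q],[q,c]])).round(4))
for n,x,y in(("case near R outer",.113,.07),("near L outer",.113,-.07)):
    X=np.r_[kc(x,y),.056]; u=p(s,X)[0]; print(n,((u-[69.64,89.64])*3.533).round(0))
    X[2]=0; u=p(s,X)[0]; print("  base",((u-[69.64,89.64])*3.533).round(0))
```

```text
lidR [0.1049 0.0582]
lidL [ 0.0998 -0.0551]
case near R outer [313. 470.]
  base [326. 519.]
near L outer [112. 520.]
  base [134. 569.]
```

The lid sits within about 2 mm of the case axes, with its near edge at (110,445)–(280,410). Lowering by force.

Run:
```python
from h import *
k=kc(-.001,-.0005)
print(lin(*k,.080,vel=.08,max_force=6)); print(lin(*k,.060,vel=.02,max_force=4)); o=st(); print("tcp real z",o["tool_pos"][2]-DZ,"lid underside",o["tool_pos"][2]-DZ-.0162)
```

```text
False
True
99.4 tcp [ 0.5107 -0.2991  0.0252] F [-0.3 -1.   0.9] M [-0.24 -0.28  0.02] w 0.196 gf 60.2 j6 -2.494
tcp real z 0.06316937107401133 lid underside 0.04696937107401133
```

The lid is inside the walls and on the seat. Pressing home.

Run:
```python
from h import *
a=telemetry.observe()["tool_pos"]
print(bot.move_l([a[0],a[1],a[2]-.012],vel=.015,max_force=30)); o=st(); print("underside",o["tool_pos"][2]-DZ-.0162)
bot.command_gripper(.6); k=kc(0,0)
lin(*k,.14,vel=.15); bot.command_gripper(0,60)
# press the batten top with shut fingers: expected contact .082 real when home
print(lin(*k,.095,vel=.1,max_force=8),lin(*k,.074,vel=.02,max_force=25)); o=st(); print("underside by touch",o["tool_pos"][2]-DZ-.042)
lin(*k,.2,vel=.2)
bot.move_joints([1.003, 0.313, 1.498, 0, 1.331, -0.223]); st()
t=cams.read_camera("top");s=cams.read_camera("scene")
a=cv2.resize(t["img"][110:260,140:400],(520,300),interpolation=cv2.INTER_CUBIC); b=cv2.resize(s["img"][140:280,80:280],(520,364)[:2],interpolation=cv2.INTER_CUBIC)
b=b[:300] ; cv2.imwrite("pics/m.png",np.vstack([a,b])[:,:,::-1])
```

```text
True
100.0 tcp [ 0.5107 -0.2991  0.0184] F [-1.5  0.1  6.7] M [ 0.1   0.2  -0.02] w 0.198 gf 60.9 j6 -2.494
underside 0.04018299916030513
False True
103.0 tcp [ 0.5117 -0.2985  0.0425] F [-3.2  1.2  6.6] M [0.29 0.43 0.01] w 0.003 gf 3.4 j6 -2.492
underside by touch 0.03851037440318448
106.8 tcp [0.1777 0.4939 0.1916] F [0.  0.3 0.7] M [0.03 0.   0.03] w -0.001 gf 0.0 j6 -0.223
```

View pics/m.png

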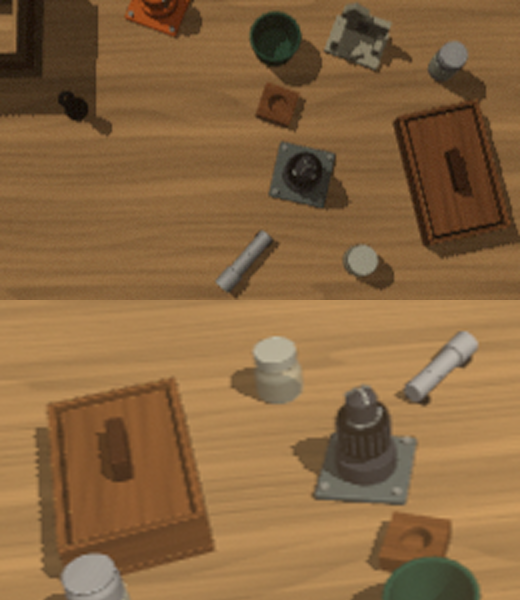

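Picture: the lid is flush inside the case at top (457,172) and bottom (125,460), the countersink stands in the chuck, and bystanders are unmoved. One last press at each end of the batten will confirm it is fully home and level.

Run:
```python
from h import *
f=1.7667963
for i,x in enumerate((.025,-.025)):
    k=kc(x,0)
    if i==0: over(*k,.1,f,top=.2)
    else: lin(*k,.1,vel=.1)
    print(lin(*k,.072,vel=.015,max_force=35)); o=st(); print("underside",o["tool_pos"][2]-DZ-.042)
    lin(*k,.1,vel=.15)
lin(*k,.2,vel=.2); bot.move_joints([1.003, 0.313, 1.498, 0, 1.331, -0.223]); st()
ticket.hand_in()
```

```text
True
112.0 tcp [ 0.5364 -0.2938  0.0425] F [-2.7  0.8  7.2] M [0.3  0.45 0.02] w -0.005 gf 3.6 j6 -2.459
underside 0.03850846839426172
True
114.2 tcp [ 0.4872 -0.3035  0.0425] F [-2.1  2.6  7.2] M [0.33 0.41 0.03] w -0.004 gf 3.6 j6 -2.528
underside 0.038490770900496386
118.2 tcp [0.1777 0.4939 0.1916] F [ 0.2  0.3 -0.2] M [ 0.03  0.03 -0.02] w -0.001 gf 0.0 j6 -0.223
the job is handed in; nothing more can be done
```

I handed the job in at 118 s: the countersink is gripped in the chuck, both spade bits found on the cabinet are in the case, and the lid is pressed home and level; the judge's verdict was not shown.

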